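# Set the purge flow and hold up the cold stage's lid

### The job

The temperature stage is cold, so with its lid still on, first turn the knurled sleeve of the purge valve to 4 on its scale. Then take the lid by its black handle bar, lift it straight up without tipping it and hold it level and still right over the stage, about 10 cm above where it sat; the program finishes while still holding it there. Leave the sleeve at 4, and the glass sample in the well and everything else on the bench where they are.

Things in the scene. Friction and masses are not known exactly. Their poses are not given: they have to be found in the camera images.
- stage: Fixed aluminium temperature stage: base plate 160 x 130 x 12 mm, on it a block 140 x 110 mm, top 40 mm above the bench (the lid's seat), with a round sample well 44 mm across, 10 mm deep in its middle. A rim of four strips, 5 mm high, stands round the lid with 2 mm play. Origin: centre of the underside on the bench; x along the 160 mm side, z up.
- lid: Loose aluminium lid on the stage, plate 120 x 90 x 8 mm, 0.34 to 0.55 kg. Above it along x runs a black handle bar, 110 long, 12 wide, 12 high, centre line 42 mm above the lid's underside, 28 mm free below, a post at each end. A heavy dark steel block (24 x 60 mm, top 20 mm above the underside) at the +x end shifts the balance point 15 mm that way. Origin: centre of the underside; z up.
- lid_balance (a point): Point on the handle bar's centre line right above the lid's centre of mass, 15 mm from the bar's middle towards the steel block, 82 mm above the bench while the lid is seated. Gripped far from here, the lid tips.
- sample: Loose glass disc, 32 mm across, 4 mm thick, lying in the stage's well under the lid. Origin: centre of the underside.
- valve: Fixed grey purge valve block, 124 x 120 x 40 mm, with a white scale disc on top and the sleeve in its middle. Seven black ticks round the sleeve on the far (+x) half are the scale 0 to 6, clockwise seen from above: the shortest is 0, each next one is longer, the longest is 6; 3 lies along the valve's +x. Origin: centre of the underside on the bench; z up.
- sleeve_grip (a point): Point on the upright axis of the steel sleeve, at the height to grip it, 68 mm above the bench. The sleeve is a knurled cylinder 38 mm across, its top 85 mm above the bench, on a skirt 52 mm across whose top is 45 mm above the bench; nothing beside it is higher than the skirt. A black line on its top and skirt is the pointer.
- sleeve (a joint): Angle of the sleeve in rad: 0 with the pointer at 0 on the scale, growing clockwise seen from above, 0.35 per number (4 is 1.40). Sprung detents at every number hold it and pull it in when it is let go within about a third of a step; less than 0.1 Nm turns it on. It starts between 0 and 2.
- vial: Loose closed glass vial, 26 mm across, 55 mm high, a bystander between stage and valve. Origin: centre of the underside.
- fitting: Loose brass fitting, 22 mm across, 26 mm high, a bystander between stage and valve on the robot's side. Origin: centre of the underside.
- driver: Loose screwdriver, 160 mm long, lying at the right of the work area, a bystander.
- blank: Loose blank aluminium plate, 70 x 50 x 8 mm, no handle, beyond the stage and valve, a bystander.
- collar: Loose steel ring, 40 mm across, 10 mm high, beyond the stage and valve, a bystander.
- tin: Loose tin, 64 mm across, 50 mm high, at the left of the work area, a bystander.
- tray: Loose shallow grey tray, 110 x 160 x 25 mm, near the robot on its left, a bystander.
Not all that is in view belongs to the job. What is shaped like the valve but red is not meant.

How it is judged:
On the way, in this order (a step that is already met when the one before it is completed fails the run):
1. the sleeve stands at 4 with the lid still on the stage (value of joint sleeve between 1.28 and 1.52 rad and velocity of joint sleeve between -0.4 and 0.4 rad/s and height (world z) of lid below 0.048 m), for 0.3 s.
2. the gripper has lifted the lid clear of the stage and its rim (height (world z) of lid above 0.07 m and contact force between lid and the fingers above 1 N and contact force between lid and stage below 0.1 N), for 0.2 s.
At the end, for the whole second after the job is handed in: Gripper alone holds the lid: underside 65 to 145 mm above its seat, middle within 40 mm of the stage's, tilt under 0.1 rad, slower than 20 mm/s and 0.15 rad/s; lid touches no stage; sleeve within 0.12 rad of 4; sample moved under 10 mm, bystanders under 30 mm (value of joint sleeve between 1.28 and 1.52 rad and height (world z) of lid between 0.105 and 0.185 m and horizontal distance between lid and stage below 0.04 m and angle between lid's own z axis and vertical below 0.1 rad and linear speed of lid below 0.02 m/s and angular speed of lid below 0.15 rad/s and contact force between lid and the fingers above 1 N and contact force between lid and stage below 0.1 N and distance of sample from where it was at the start of the episode below 0.01 m and distance of each of vial, fitting, driver, blank, collar, tin, tray from where it was at the start of the episode below 0.03 m); the arm keeps its last pose, push and grip.
It fails at once if the lid is raised while the sleeve is not at 4 (height (world z) of lid above 0.052 m and not (value of joint sleeve between 1.28 and 1.52 rad)).
It fails at once if the lid is tipped more than 0.3 rad (angle between lid's own z axis and vertical above 0.3 rad).
It fails at once if the sample is moved more than 10 mm (distance of sample from where it was at the start of the episode above 0.01 m).
It fails at once if a bystander is moved more than 30 mm (distance of any of vial, fitting, driver, blank, collar, tin, tray from where it was at the start of the episode above 0.03 m).
It also fails if it takes over 45 s, if anything falls off the work surface, if the arm or the gripper's body presses on something with over 40 N, if the wrist force passes 120 N, or if a joint passes its speed limit or range.

### The arm

A 6-joint arm with a two-finger parallel gripper is mounted at the origin on the work surface. World frame = base frame: x ahead of the robot, y to its left, z up, the work surface at z = 0. Lengths are in m, angles in rad, forces in N, time in s.
With the tool pointing down it reaches from about 0.25 to 0.775 m from the base axis. Payload 8.9 kg.
Tool frame: the origin (TCP) lies on the centre line of the jaws, within the pads' length; the fingertips stand 22 mm ahead of it and the grasp point (between the pads) lies 3 mm ahead of it (bot.finger_overhang is the distance from the TCP to the fingertips, in m); z points along the fingers, y is the line along which they close (so a half turn about z gives the same grasp; the last joint's range is limited). The gripper opens to 85 mm and grips with 20 to 120 N. Pads are 22 mm wide; open, the fingers measure 114 mm over their backs; the gripper's body (76 mm by 85 mm) begins 54 mm behind the grasp point. The pads swing forward as they close: fully open they stand 13 mm farther back than shut.
Start: joints at [1.003, 0.291, -0.153, 1.127, 0, 1.431], TCP at [0.218, 0.477, 0.253] pointing down, gripper open.
Joint ranges: [-2.52, 2.52], [-0.91, 1.74], [-1.3, 1.37], [-1.96, 2.02], [-1.52, 1.47], [-3.14, 3.14]. Speed limits (rad/s): [2.22, 2.22, 2.79, 3.14, 3.14, 3.14].

### API

Orientations are given as a rotation vector (axis times angle).
In Python, from station import bot, eyes, sign_off, finder gives the robot as it stands.
- The arm moves only by the tool inch_along, called after "Call:" by a JSON object that holds its "name" and its "arguments". Schema: {"type":"object","properties":{"motion":{"type":"array","items":{"type":"number"},"minItems":6,"maxItems":72},"finger_gap":{"type":"number"},"grip_force":{"type":"number"},"only":{"type":"string"},"quiet":{"type":"boolean"},"lines":{"type":"string"}},"required":["motion"],"additionalProperties":false}. motion is one flat list of numbers that holds 1 to 12 rows one after another, with no inner brackets; each row has 6 numbers: dx, dy, dz in m, then a rotation vector rx, ry, rz in rad; each row shifts and turns the commanded pose from where the row before left it, along the tool's axes as they then stand; what a row does not reach is not made up. A row lasts 1/12 s, in which the tool goes at most 0.0417 m and 0.125 rad, less where a joint would pass 70% of its speed; a pose out of reach is approached as far as the arm can. finger_gap is the finger opening in m, set as the call begins (left out keeps the last). The fingers move at their own pace and stop on an object; grip_force is the grip in N (left out, the last holds). Time passes only in rows, so rows that do not move let the fingers close. The tool returns the time, the measured TCP pose, the force, the opening and the grip force at its end. only (a regular expression) keeps the lines of the reply that match it, lines (a string "A,B") keeps lines A to B, and quiet returns only ok. Input that does not fit is refused with a message, and nothing moves.
- bot.state(): the state, without advancing time (a new reading comes with each control period).
- eyes.camera(name): name is "scene" or "top"; returns a dict with "pixels" (420x560x3 uint8, blue, green, red), "range_z" (420x560 float32, m along the optical axis (not along the pixel's ray), 0 where there is no reading), "K" (3x3 intrinsics, pixels), "position" and "orientation" of the camera in the world. Camera axes: x right, y up, looking along -z (the intrinsics and any distortion apply to the point x, -y, -z); pixel columns grow to the right and rows downward; lengths in m; the calibration is good to about 2 mm. A picture is of the moment at which its call begins.
- sign_off(): hands the job in; it is judged then, once.
Trained networks look in the newest picture that a camera, given by its name, has taken for a name from the list of things; names that differ only in an ending like _2 or _b are one class to them, and where a whole thing is asked for, a point or a joint stands for the part that bears it (a point fixed in the world has none). Each returns a list of dicts, best first, with "conf" (0 to 1); they miss things now and then, are a little off and sometimes report something else, mostly with a low value. They report only what shows in the picture. A call takes as long as a camera call. They do not tell look-alikes from the thing itself.
- finder.regions_of(target, camera): "pixels" (420x560 bool, what is visible of it) and "extent" ([left, top, right, bottom] in pixels, round what is visible of it).
The state is a dict: "t": time; "joint_positions": joint angles; "joint_velocities": joint speeds; "tau": joint torques, N m; "tcp_pos": TCP position; "orientation": TCP orientation; "wrist_force": force on the tool from outside, world axes, zero at the start; "moment": the same for the moment, N m; "width": finger opening in m; "gripper_force": force on a finger pad.
Only numpy, scipy, OpenCV 4.12 (cv2) and the standard library are available. Lean on these libraries where they do the work, as an engineer would, in place of code of your own. Each camera call takes 0.05 s, during which the arm holds its last target. There are 200 camera calls.

## Working session

There is one attempt and no reset: what is moved stays moved. The work goes in short steps, Python scripts to look and compute and a tool call to move; the robot and the scene stay as the last step left them, time stands still between calls to the robot, and variables do not carry over. Pictures are saved under pics/ and viewed, at most 10 in all, crops included, and the job is handed in when it is done.

```bash
ls; mkdir -p pics
```

Create h.py:
```python
import numpy as np, cv2
from scipy.spatial.transform import Rotation as R
from station import bot, eyes, sign_off, finder
def rot(o):
    o=np.array(o,float)
    return o if o.shape==(3,3) else (R.from_rotvec(o).as_matrix() if o.size==3 else R.from_quat(o).as_matrix())
def cloud(c):
    z=c["range_z"];K=c["K"];v,u=np.mgrid[:z.shape[0],:z.shape[1]]
    P=np.stack([(u-K[0,2])/K[0,0]*z,-(v-K[1,2])/K[1,1]*z,-z],-1)
    W=P@rot(c["orientation"]).T+np.array(c["position"]); W[z==0]=np.nan
    return W
```

Run:
```python
from h import *
for n in("top","scene"):
    c=eyes.camera(n); cv2.imwrite(f"pics/{n}0.png",c["pixels"]); W=cloud(c)
    print(n,c["K"].tolist(),c["position"],c["orientation"],[k for k in c])
    np.savez(f"{n}0.npz",W=W,px=c["pixels"])
    for t in("stage","lid","lid_balance","valve","sleeve","vial","fitting"):
        for r in finder.regions_of(t,n)[:3]:
            m=r["pixels"]; print(t,round(r["conf"],2),np.round(r["extent"]).tolist(),np.round(np.nanmedian(W[m],0),3),np.round(np.nanpercentile(W[m],[2,98],axis=0),3).tolist())
print(bot.state())
```

```text
pics
top [[451.1962538774459, 0.0, 268.24890531480634], [0.0, 451.1962538774459, 205.3648758845745], [0.0, 0.0, 1.0]] [0.2580746  0.0541576  1.32377194] [ 0.15696713 -0.15059896 -1.5786751 ] ['pixels', 'range_z', 'K', 'position', 'orientation']
stage 0.96 [320.0, 168.0, 379.0, 237.0] [ 0.498 -0.162  0.03 ] [[0.431, -0.261, -0.001], [0.617, -0.095, 0.049]]
lid 0.8 [327.0, 180.0, 374.0, 225.0] [ 0.52  -0.178  0.049] [[0.462, -0.234, 0.043], [0.582, -0.125, 0.09]]
lid_balance 0.88 [325.0, 177.0, 370.0, 229.0] [ 0.521 -0.177  0.049] [[0.462, -0.234, 0.042], [0.581, -0.122, 0.09]]
valve 0.93 [61.0, 222.0, 120.0, 282.0] [0.381 0.564 0.041] [[0.313, 0.501, 0.002], [0.451, 0.644, 0.087]]
valve 0.92 [186.0, 164.0, 239.0, 214.0] [0.565 0.211 0.041] [[0.507, 0.154, 0.012], [0.631, 0.279, 0.087]]
valve 0.65 [186.0, 96.0, 238.0, 152.0] [0.762 0.219 0.04 ] [[0.7, 0.154, 0.008], [0.835, 0.292, 0.086]]
sleeve 0.61 [316.0, 174.0, 380.0, 236.0] [ 0.491 -0.158  0.03 ] [[0.432, -0.265, 0.004], [0.605, -0.097, 0.048]]
sleeve 0.53 [204.0, 175.0, 221.0, 194.0] [0.568 0.211 0.081] [[0.551, 0.192, 0.041], [0
[... 1907 characters left out ...]
8, 'joint_positions': array([ 1.00272416e+00,  2.90667533e-01, -1.53378643e-01,  1.12669976e+00,
       -3.41552447e-05,  1.43149913e+00]), 'joint_velocities': array([ 1.29773498e-03,  1.01545577e-03,  7.32471326e-05,  4.88257631e-04,
       -5.20173229e-04, -1.12336457e-03]), 'tau': array([-3.06360154e-03, -5.36976099e+01,  3.31632042e+01,  1.83465629e-03,
       -4.54912788e-04, -8.77369814e-06]), 'tcp_pos': array([0.21828263, 0.47748134, 0.25332997]), 'orientation': array([6.68360090e-01, 3.06962346e+00, 5.56706329e-05]), 'wrist_force': array([ 0.04286398, -0.6589204 ,  0.22428992]), 'moment': array([0.01054935, 0.00703612, 0.02860697]), 'gripper_force': 0.0, 'width': 0.08548198375674143}
```

Run:
```python
from h import *
a=cv2.imread("pics/top0.png");b=cv2.imread("pics/scene0.png")
cr=lambda i,x,y,w,s:cv2.resize(i[y:y+w,x:x+w],(s,s),interpolation=cv2.INTER_CUBIC)
cv2.imwrite("pics/comp.png",np.hstack([np.vstack([cr(a,180,156,66,300),cr(a,316,165,70,300)]),np.vstack([cr(b,292,240,70,300),cr(b,192,160,74,300)])]))
```

```text
(no output)
```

View pics/top0.png

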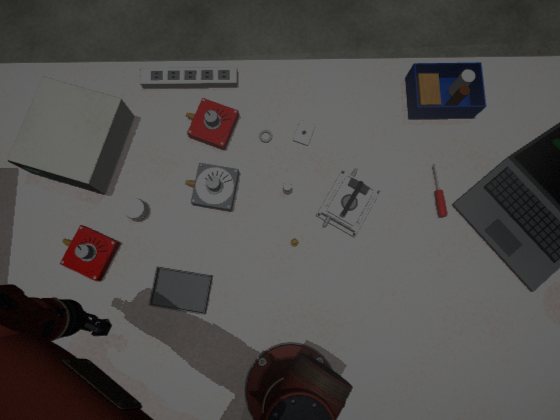

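View pics/comp.png

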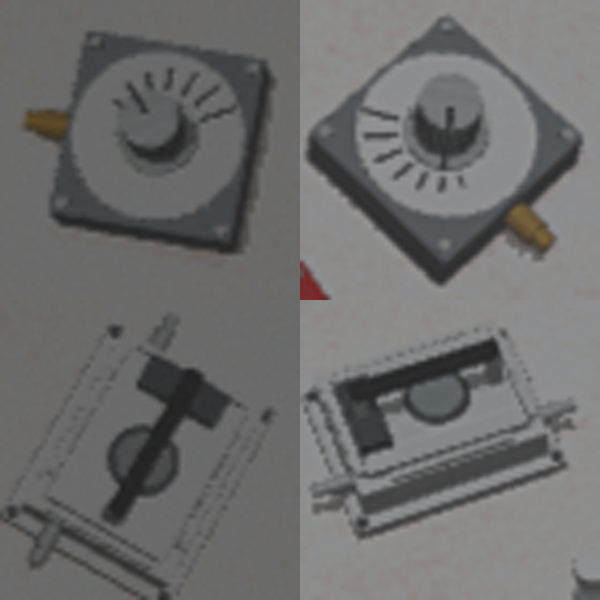

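The grey valve is at (214,186). The look-alikes are the red valves at (213,122) and (90,250), so I choose the grey one, and the crop confirms it. The lid bar runs from about (337,218) to (362,183) in the top picture, with the steel block at its upper end. The sleeve's pointer is near 1.

Create meas.py:
```python
from h import *
def sleeve(W,px,c0=(0.57,0.215)):
    g=px.mean(-1); d=np.hypot(W[...,0]-c0[0],W[...,1]-c0[1])
    top=(d<.04)&(abs(W[...,2]-.085)<.008)
    P=W[top]; (x,y),(w,h),_=cv2.minAreaRect((P[:,:2]*1000).astype(np.float32))
    c=np.array([x,y])/1000
    val=(d<.12)&(abs(W[...,2]-.04)<.005)
    (bx,by),bs,ba=cv2.minAreaRect((W[val][:,:2]*1000).astype(np.float32))
    return c,(w,h),np.median(P[:,2]),(bx,by),bs,ba
if __name__=="__main__":
  for n in("top","scene"):
    f=np.load(f"{n}0.npz");W,px=f["W"],f["px"]
    r=sleeve(W,px);print(n,r)
    bc=np.array(r[3])/1000
    g=px.mean(-1);d=np.hypot(W[...,0]-bc[0],W[...,1]-bc[1])
    ang=-np.degrees(np.arctan2(W[...,1]-bc[1],W[...,0]-bc[0]))
    disc=(d>.028)&(d<.052)&(abs(W[...,2]-.042)<.006)
    thr=np.percentile(g[disc],60)*.62
    h,_=np.histogram(ang[disc&(g<thr)],bins=np.arange(-110,111,5)); print("ticks cw deg",list(zip(np.arange(-110,110,5).tolist(),h.tolist())))
    ct=r[0];dt=np.hypot(W[...,0]-ct[0],W[...,1]-ct[1]); t=(dt<.019)&(W[...,2]>.08); p=t&(g<np.median(g[t])*.7)
    print("pointer pts",np.round(1000*(W[p][:,:2]-ct)).tolist(),g[p].round().tolist())
    # lid
    reg=np.hypot(W[...,0]-.525,W[...,1]-.175*-1)<.11
    b=W[reg&(W[...,2]>.08)&(W[...,2]<.1)]
    print("bar",len(b),cv2.minAreaRect((b[:,:2]*1000).astype(np.float32)),np.median(b[:,2]))
    k=W[reg&(abs(W[...,2]-.061)<.004)]; print("block",len(k),cv2.minAreaRect((k[:,:2]*1000).astype(np.float32)))
    s=W[reg&(abs(W[...,2]-.046)<.006)]; print("lid/rim",cv2.minAreaRect((s[:,:2]*1000).astype(np.float32)))
```

```bash
python3 meas.py
```

```text
top (array([0.57354602, 0.21371883]), (35.796512603759766, 37.08845901489258), np.float64(0.08458347051928228), (573.4779052734375, 214.07705688476562), (119.95348358154297, 124.60812377929688), 79.39974975585938)
ticks cw deg [(-110, 0), (-105, 0), (-100, 0), (-95, 0), (-90, 0), (-85, 0), (-80, 0), (-75, 0), (-70, 0), (-65, 0), (-60, 0), (-55, 1), (-50, 0), (-45, 0), (-40, 0), (-35, 1), (-30, 1), (-25, 0), (-20, 0), (-15, 2), (-10, 0), (-5, 0), (0, 0), (5, 2), (10, 1), (15, 0), (20, 0), (25, 1), (30, 0), (35, 0), (40, 0), (45, 4), (50, 0), (55, 0), (60, 0), (65, 2), (70, 3), (75, 0), (80, 0), (85, 0), (90, 0), (95, 0), (100, 0), (105, 0)]
pointer pts [[14.0, 8.0], [11.0, 8.0], [12.0, 6.0], [7.0, 5.0], [5.0, 5.0], [3.0, -17.0], [-0.0, -17.0], [-4.0, -18.0], [-9.0, -15.0], [-13.0, -12.0], [-11.0, -14.0], [-15.0, -9.0], [-18.0, 5.0], [-17.0, -3.0], [-17.0, -6.0]] [55.0, 54.0, 66.0, 55.0, 54.0, 63.0, 62.0, 49.0, 61.0, 65.0, 41.0, 60.0, 56.0, 59.0, 43.0]
bar 167 ((521.8984375, -178.53012084960938), (12.071617126464844, 111.32656860351562), 58.435184478759766) 0.08748996426591438
block 11
[... 776 characters left out ...]
(60, 0), (65, 0), (70, 4), (75, 2), (80, 0), (85, 0), (90, 0), (95, 0), (100, 0), (105, 0)]
pointer pts [[5.0, 2.0], [3.0, 4.0], [16.0, -10.0], [7.0, 3.0], [7.0, 6.0], [11.0, 5.0], [-2.0, 19.0], [18.0, -5.0], [11.0, 6.0], [12.0, 9.0], [15.0, 8.0], [16.0, 9.0], [13.0, 14.0]] [69.0, 61.0, 67.0, 66.0, 65.0, 65.0, 77.0, 58.0, 66.0, 69.0, 66.0, 59.0, 66.0]
bar 165 ((526.6796875, -177.531982421875), (19.854595184326172, 108.6427993774414), 57.48137283325195) 0.08535451511882752
block 82 ((535.2565307617188, -174.31741333007812), (61.13779067993164, 115.89456176757812), 46.63139724731445)
lid/rim ((527.7185668945312, -176.97860717773438), (113.77725982666016, 138.52723693847656), 58.42795181274414)
```

Measurements agree with the given sizes: sleeve top 37 mm across at 85 mm, bar 12 x 111 mm at 88 mm. I'm using these values:
- **Valve:** centre (0.575, 0.2145), with its +x at -10.5°.
- **Ticks and pointer:** ticks every 20°, with 0 at +50°. The pointer is at about +30°, so it stands at 1 and needs 1.05 rad clockwise.
- **Lid:** centre (0.524, -0.178), its +x at -31.6°, balance point about (0.537, -0.186).

Call:
{"name": "inch_along", "arguments": {"motion": [-0.036, -0.0076, 0, 0, 0, 0, -0.036, -0.0076, 0, 0, 0, 0, -0.036, -0.0076, 0, 0, 0, 0, -0.036, -0.0076, 0, 0, 0, 0, -0.036, -0.0076, 0, 0, 0, 0, -0.036, -0.0076, 0, 0, 0, 0, -0.036, -0.0076, 0, 0, 0, 0, -0.036, -0.0076, 0, 0, 0, 0, -0.036, -0.0076, 0, 0, 0, 0, -0.036, -0.0076, 0, 0, 0, 0, -0.036, -0.0076, 0, 0, 0, 0, -0.036, -0.0076, 0, 0, 0, 0], "finger_gap": 0.085, "grip_force": 60}}

```text
t: 1.8
tcp_pos: [0.5746, 0.2135, 0.2534]
orientation: [0.669, 3.069, 0.0]
wrist_force: [0.8, -0.1, 0.2]
width: 0.0853
gripper_force: 0.0
```

Call:
{"name": "inch_along", "arguments": {"motion": [0, 0, 0, 0, 0, 0, 0, 0, 0, 0, 0, 0]}}

```text
t: 1.97
tcp_pos: [0.5745, 0.2134, 0.2527]
orientation: [-0.673, -3.068, 0.0]
wrist_force: [0.1, -0.0, -0.3]
width: 0.0852
gripper_force: 0.0
```

Call:
{"name": "inch_along", "arguments": {"motion": [0, 0, 0.03, 0, 0, 0, 0, 0, 0.03, 0, 0, 0, 0, 0, 0.03, 0, 0, 0, 0, 0, 0.03, 0, 0, 0, 0, 0, 0.03, 0, 0, 0, 0, 0, 0.02, 0, 0, 0, 0, 0, 0.01, 0, 0, 0, 0, 0, 0, 0, 0, 0]}}

```text
t: 2.63
tcp_pos: [0.5711, 0.2152, 0.0714]
orientation: [-0.666, -3.066, 0.003]
wrist_force: [-1.0, -0.8, -0.1]
width: 0.0848
gripper_force: 0.0
```

Call:
{"name": "inch_along", "arguments": {"motion": [0, 0, 0, 0, 0, 0, 0, 0, 0, 0, 0, 0, 0, 0, 0, 0, 0, 0, 0, 0, 0, 0, 0, 0, 0, 0, 0, 0, 0, 0, 0, 0, 0, 0, 0, 0, 0, 0, 0, 0, 0, 0, 0, 0, 0, 0, 0, 0, 0, 0, 0, 0, 0, 0, 0, 0, 0, 0, 0, 0], "finger_gap": 0.03, "grip_force": 50}}

```text
t: 3.47
tcp_pos: [0.5739, 0.2146, 0.0749]
orientation: [0.669, 3.068, 0.0]
wrist_force: [-1.9, -2.3, 7.8]
width: 0.0367
gripper_force: 49.2
```

Call:
{"name": "inch_along", "arguments": {"motion": [0, 0, 0, 0, 0, 0.12, 0, 0, 0, 0, 0, 0.12, 0, 0, 0, 0, 0, 0.12, 0, 0, 0, 0, 0, 0.12, 0, 0, 0, 0, 0, 0.12, 0, 0, 0, 0, 0, 0.12, 0, 0, 0, 0, 0, 0.12, 0, 0, 0, 0, 0, 0.12, 0, 0, 0, 0, 0, 0.09, 0, 0, 0, 0, 0, 0, 0, 0, 0, 0, 0, 0, 0, 0, 0, 0, 0, 0]}}

```text
t: 4.47
tcp_pos: [0.5753, 0.2156, 0.075]
orientation: [2.111, 2.324, 0.006]
wrist_force: [3.7, 2.9, 6.1]
width: 0.0364
gripper_force: 49.9
```

Run:
```python
from h import *
from meas import sleeve
s=bot.state(); print(rot(s["orientation"])[:2,1],s["moment"],s["wrist_force"],s["joint_positions"])
b=eyes.camera("scene")["pixels"];a=eyes.camera("top")["pixels"]
cr=lambda i,x,y,w,s:cv2.resize(i[y:y+w,x:x+w],(s,s),interpolation=cv2.INTER_CUBIC)
cv2.imwrite("pics/turn1.png",np.hstack([cr(a,180,156,66,390),cr(b,292,240,70,390)]))
```

```text
[0.99540617 0.09563839] [ 0.45940643 -0.61098585 -0.09035865] [3.71373315 2.8855858  6.11378369] [ 2.39402104e-01  5.99248319e-01 -1.61580177e-01  8.05398634e-01
  4.67397531e-04  1.71441127e+00]
```

View pics/turn1.png

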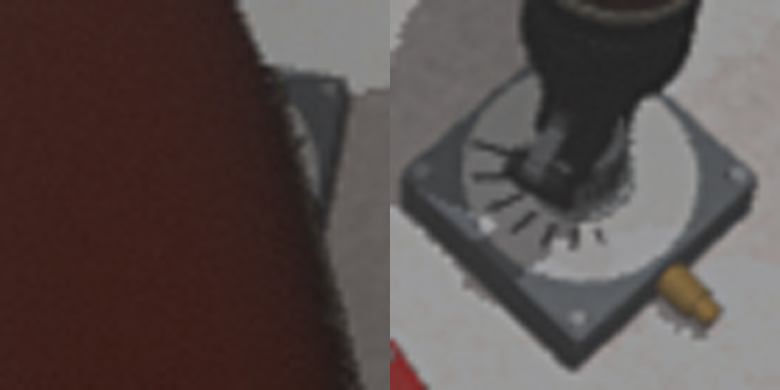

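The picture shows the fingers on the sleeve with the pointer hidden behind them, and no visible mishap. I'll release, rise and look again.

Call:
{"name": "inch_along", "arguments": {"motion": [0, 0, 0, 0, 0, 0, 0, 0, 0, 0, 0, 0, 0, 0, 0, 0, 0, 0, 0, 0, 0, 0, 0, 0, 0, 0, 0, 0, 0, 0, 0, 0, 0, 0, 0, 0], "finger_gap": 0.085}}

```text
t: 5.07
tcp_pos: [0.573, 0.2148, 0.0731]
orientation: [-2.116, -2.321, 0.001]
wrist_force: [-0.6, -0.3, -0.5]
width: 0.0851
gripper_force: 0.0
```

Call:
{"name": "inch_along", "arguments": {"motion": [0, 0, -0.02, 0, 0, 0, 0, 0, -0.03, 0, 0, 0, 0, 0, -0.04, 0, 0, 0, 0, 0, -0.04, 0, 0, 0, 0, 0, -0.02, 0, 0, 0, 0, 0, 0, 0, 0, 0]}}

```text
t: 5.57
tcp_pos: [0.5757, 0.2155, 0.2289]
orientation: [2.113, 2.318, 0.011]
wrist_force: [-0.1, 0.3, -0.6]
width: 0.0848
gripper_force: 0.0
```

Run:
```python
from h import *
c=eyes.camera("scene");b=c["pixels"];W=cloud(c)
g=b.mean(-1);ct=np.array([.5766,.2146]);dt=np.hypot(W[...,0]-ct[0],W[...,1]-ct[1]); t=(dt<.017)&(abs(W[...,2]-.084)<.006); p=t&(g<np.median(g[t])*.72)
print(np.round(1000*(W[p][:,:2]-ct)).tolist())
cv2.imwrite("pics/turn2.png",cv2.resize(b[240:310,292:362],(500,500),interpolation=cv2.INTER_CUBIC))
```

```text
[[9.0, -8.0], [8.0, -6.0], [8.0, -3.0], [5.0, -2.0], [12.0, -9.0], [12.0, -6.0], [9.0, -5.0], [15.0, -7.0]]
```

View pics/turn2.png

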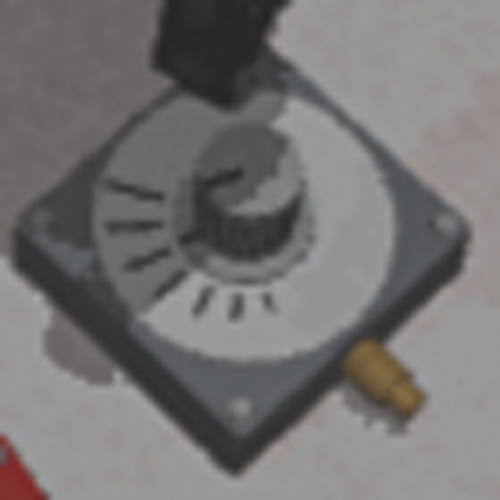

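The pointer is at -30°, so the sleeve stands at 4: the skirt line at (190,238) points at the third-longest tick at (148,258). On to the lid, first turning to a closing line 58.4° from world x.

Call:
{"name": "inch_along", "arguments": {"motion": [0, 0, 0, 0, 0, -0.115, 0, 0, 0, 0, 0, -0.115, 0, 0, 0, 0, 0, -0.115, 0, 0, 0, 0, 0, -0.115, 0, 0, 0, 0, 0, -0.115, 0, 0, 0, 0, 0, -0.115, 0, 0, 0, 0, 0, -0.115, 0, 0, 0, 0, 0, -0.118, 0, 0, 0, 0, 0, 0, 0, 0, 0, 0, 0, 0]}}

```text
t: 6.45
tcp_pos: [0.5727, 0.2148, 0.2222]
orientation: [-0.867, -3.018, 0.001]
wrist_force: [-0.6, 0.5, -0.4]
width: 0.0848
gripper_force: 0.0
```

Run:
```python
from h import *
s=bot.state();M=rot(s["orientation"]);print(s["tcp_pos"],np.degrees(np.arctan2(M[1,1],M[0,1])),M[:,2],M.T@(np.array([.537,-.186,.2289])-s["tcp_pos"]))
```

```text
[0.57267973 0.21476622 0.22218599] 57.95106787675715 [-1.81995374e-03 -4.68631345e-04 -9.99998234e-01] [-0.18241374 -0.35862956 -0.00646126]
```

Call:
{"name": "inch_along", "arguments": {"motion": [-0.0166, -0.0326, 0, 0, 0, 0, -0.0166, -0.0326, 0, 0, 0, 0, -0.0166, -0.0326, 0, 0, 0, 0, -0.0166, -0.0326, 0, 0, 0, 0, -0.0166, -0.0326, 0, 0, 0, 0, -0.0166, -0.0326, 0, 0, 0, 0, -0.0166, -0.0326, 0, 0, 0, 0, -0.0166, -0.0326, 0, 0, 0, 0, -0.0166, -0.0326, 0, 0, 0, 0, -0.0166, -0.0326, 0, 0, 0, 0, -0.0166, -0.0326, 0, 0, 0, 0]}}

```text
t: 7.37
tcp_pos: [0.5384, -0.1877, 0.2229]
orientation: [-0.868, -3.019, -0.0]
wrist_force: [0.6, 0.4, 0.1]
width: 0.085
gripper_force: 0.0
```

Call:
{"name": "inch_along", "arguments": {"motion": [0, 0, 0, 0, 0, 0, 0, 0, 0, 0, 0, 0, 0, 0, 0, 0, 0, 0]}}

```text
t: 7.62
tcp_pos: [0.5388, -0.1859, 0.2228]
orientation: [-0.866, -3.019, -0.001]
wrist_force: [-0.7, -0.0, 0.5]
width: 0.0851
gripper_force: 0.0
```

Run:
```python
from h import *
c=eyes.camera("scene");W=cloud(c);s=bot.state();M=rot(s["orientation"])
print(s["tcp_pos"],np.degrees(np.arctan2(M[1,1],M[0,1])),M.T@(np.array([.537,-.186,.086])-s["tcp_pos"]))
cv2.imwrite("pics/lid1.png",cv2.resize(c["pixels"][130:250,170:290],(500,500),interpolation=cv2.INTER_CUBIC))
```

```text
[ 0.53896363 -0.18528419  0.22295652] 58.06721523448879 [ 0.00116286 -0.00167413  0.13695729]
```

View pics/lid1.png

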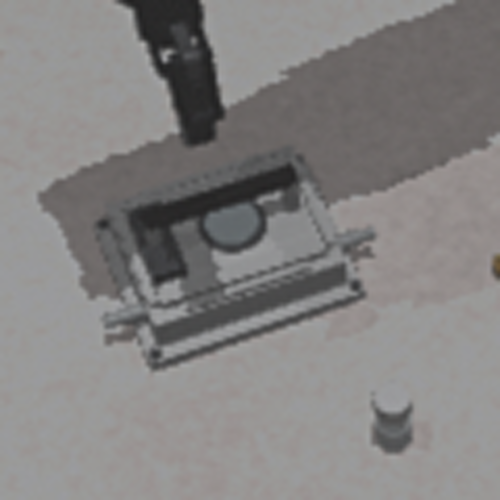

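The gripper is at the bar's block-side end (200,135 in the crop), above the lid, with nothing in the way. Going down and closing.

Call:
{"name": "inch_along", "arguments": {"motion": [0, 0, 0.03, 0, 0, 0, 0, -0.001, 0.03, 0, 0, 0, 0, 0, 0.03, 0, 0, 0, 0, 0, 0.025, 0, 0, 0, 0, 0, 0.015, 0, 0, 0, 0, 0, 0.006, 0, 0, 0, 0, 0, 0, 0, 0, 0, 0, 0, 0, 0, 0, 0]}}

```text
t: 8.33
tcp_pos: [0.5391, -0.1863, 0.088]
orientation: [0.861, 3.021, -0.0]
wrist_force: [-0.0, -0.3, -1.0]
width: 0.085
gripper_force: 0.0
```

Call:
{"name": "inch_along", "arguments": {"motion": [0, 0, 0, 0, 0, 0, 0, 0, 0, 0, 0, 0, 0, 0, 0, 0, 0, 0, 0, 0, 0, 0, 0, 0, 0, 0, 0, 0, 0, 0, 0, 0, 0, 0, 0, 0, 0, 0, 0, 0, 0, 0, 0, 0, 0, 0, 0, 0, 0, 0, 0, 0, 0, 0, 0, 0, 0, 0, 0, 0, 0, 0, 0, 0, 0, 0, 0, 0, 0, 0, 0, 0], "finger_gap": 0.004, "grip_force": 80}}

```text
t: 9.33
tcp_pos: [0.5388, -0.1871, 0.0878]
orientation: [0.862, 3.021, -0.0]
wrist_force: [-1.6, -0.5, 5.6]
width: 0.01
gripper_force: 78.8
```

Call:
{"name": "inch_along", "arguments": {"motion": [0, 0, -0.004, 0, 0, 0, 0, 0, -0.008, 0, 0, 0, 0, 0, -0.01, 0, 0, 0, 0, 0, -0.01, 0, 0, 0, 0, 0, -0.012, 0, 0, 0, 0, 0, -0.012, 0, 0, 0, 0, 0, -0.012, 0, 0, 0, 0, 0, -0.012, 0, 0, 0, 0, 0, -0.01, 0, 0, 0, 0, 0, -0.008, 0, 0, 0, 0, 0, -0.004, 0, 0, 0, 0, 0, 0, 0, 0, 0]}}

```text
t: 10.33
tcp_pos: [0.5391, -0.1871, 0.1904]
orientation: [0.861, 3.02, -0.0]
wrist_force: [0.6, -0.2, -5.1]
width: 0.0102
gripper_force: 78.2
```

Call:
{"name": "inch_along", "arguments": {"motion": [0, 0, 0, 0, 0, 0, 0, 0, 0, 0, 0, 0, 0, 0, 0, 0, 0, 0, 0, 0, 0, 0, 0, 0, 0, 0, 0, 0, 0, 0, 0, 0, 0, 0, 0, 0, 0, 0, 0, 0, 0, 0, 0, 0, 0, 0, 0, 0]}}

```text
t: 11.0
tcp_pos: [0.5386, -0.1869, 0.1892]
orientation: [-0.862, -3.021, -0.0]
wrist_force: [-0.1, 0.9, -2.6]
width: 0.0102
gripper_force: 78.2
```

Run:
```python
from h import *
s=bot.state();print(s["tcp_pos"],s["width"],s["gripper_force"],s["wrist_force"],s["moment"])
c=eyes.camera("scene");W=cloud(c)
r=(np.hypot(W[...,0]-.525,W[...,1]+.175)<.12)&(W[...,2]>.13)&(W[...,2]<.17)
P=W[r];P=P[abs(P[:,2]-np.median(P[:,2]))<.012]
A=np.c_[P[:,:2]-P[:,:2].mean(0),np.ones(len(P))]
for _ in range(6):
    q=np.linalg.lstsq(A,P[:,2],rcond=None)[0];k=abs(A@q-P[:,2])<.005;A,P=A[k],P[k]
print(len(P),q,cv2.minAreaRect((P[:,:2]*1000).astype(np.float32)))
cv2.imwrite("pics/lift.png",cv2.resize(c["pixels"][110:330,160:380],(600,600),interpolation=cv2.INTER_CUBIC))
```

```text
[ 0.53860811 -0.1868873   0.1892353 ] 0.01015884389454176 78.16675543785095 [-0.09285295  0.88345687 -2.5909388 ] [-4.49206119e-02 -9.08391194e-05 -1.38412271e-02]
647 [ 0.00613187 -0.02362212  0.14841179] ((526.5384521484375, -176.22354125976562), (94.27763366699219, 120.6830825805664), 58.4559326171875)
```

View pics/lift.png

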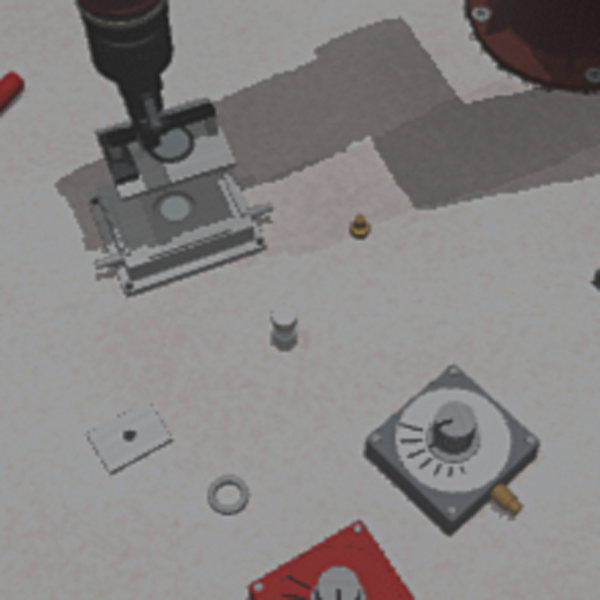

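The lid is level (tilt about 0.02 rad). Its underside is at about 0.14 m, centred over the stage at (170,150). The sample is in the well (176,207), the sleeve is still at 4 (447,425), and the bystanders in this crop are undisturbed.

```bash
python3 -c "
from station import *
print(sign_off())"
```

```text
the job is handed in; nothing more can be done
None
```

I turned the sleeve from 1 to 4, then lifted the lid by its bar; it is held level about 10 cm above its seat, over the stage, and the job is handed in (no verdict came back).

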